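Clip the wide cleaning brush into the brush rack

TASK

In the instrument-cleaning room, take the brush with the wide, fat bristle head from the grey draining stand and snap its handle down into the empty place of the clip rack, so that both of that place's spring clips hold it fully home, then let go. Leave the thin brush and the scraper on the draining stand.

Things in the scene. Friction and masses are not known exactly. Their poses are not given: they have to be found in the camera images.
- wide_brush_mid (a point): Wide brush: middle of its handle, on the axis, 45 mm above the counter. White plastic handle 18 mm thick and 160 mm long, level; x runs along it to the round dark bristle head, 38 mm in diameter, 86 to 131 mm from this point. 50 to 100 g. It lies loose on two 10 mm bars of the draining stand, 50 mm before and behind this point, with 11 mm ears beside the handle; between them free room down to 14 mm above the counter.
- free_place (a point): Seat of the rack's empty place: where the handle's middle belongs, 45 mm up; x along the handle (head to either end), z up. Two steel clips, 42 mm before and behind, each 14 mm along x, open upward: sprung jaws, mouth 42 mm wide 26 mm above this point, throat 11.5 mm wide 8 mm above. Pushing straight down through both takes 5 to 15 N, then rails stop it. Between the clips: 70 mm free for fingers, 33 mm deep.
- thin_brush_mid (a point): Middle of the handle of a thin brush on the draining stand: same handle, but bristle head 14 mm in diameter. Stays there. The fixed grey stand, 170 x 250 mm, left or right of the rack, has three places 76 mm apart side by side, holding the wide brush, this one and the scraper in any order.
- scraper_mid (a point): Middle of the handle of a scraper on the draining stand: same handle, but a flat steel blade 50 x 34 x 4 mm. Stays there. (The clip rack is a fixed aluminium plate 130 x 250 x 12 mm with three places 76 mm apart side by side; two hold thin brushes, the third, at an end or in the middle, is empty.)
There are look-alikes about, which are no part of the job. What is meant by the part that bears wide_brush_mid is not blue or pink, and is the larger of those in its own colour.

How it is judged (in metres and radians):
At the end, for the whole second after the job is handed in: The wide brush lies at rest in the empty place, snapped below the throats of both clips: the middle of its handle within 4 mm of the seat in height, 5 mm across and 20 mm along, the handle within 10 degrees of the place's direction (head to either end), and let go (x of wide_brush_mid in the frame of free_place between -0.02 and 0.02 m and y of wide_brush_mid in the frame of free_place between -0.005 and 0.005 m and z of wide_brush_mid in the frame of free_place between -0.004 and 0.004 m and angle between the x axis of wide_brush_mid and the x axis of free_place, either way round below 0.175 rad and linear speed of wide_brush below 0.02 m/s); the robot touches nothing.
It fails at once if the thin brush on the draining stand is moved more than 30 mm (distance of thin_brush_mid from where it was at the start of the episode above 0.03 m).
It fails at once if the scraper on the draining stand is moved more than 30 mm (distance of scraper_mid from where it was at the start of the episode above 0.03 m).
It also fails if it takes over 32 s, if anything falls off the work surface, if the arm or the gripper's body presses on something with over 40 N, if the wrist force passes 120 N, or if a joint passes its speed limit or range.

ROBOT

A 7-joint arm with a two-finger parallel gripper is mounted at the origin on the work surface. World frame = base frame: x ahead of the robot, y to its left, z up, the work surface at z = 0. Lengths are in mm, angles in rad, forces in N, time in s.
With the tool pointing down it reaches from about 400 to 925 mm from the base axis. Payload 4.1 kg.
Tool frame: the origin (TCP) lies on the mounting face of the last link; the fingertips stand 173 mm ahead of it and the grasp point (between the pads) lies 155 mm ahead of it; y points along the fingers, z is the direction in which the jaws open and shut, and the axes are right-handed (so a half turn about y gives the same grasp; the last joint's range is limited). The gripper opens to 85 mm and grips with 20 to 120 N. Pads are 22 mm wide; open, the fingers measure 114 mm over their backs; the gripper's body (76 mm by 85 mm) begins 54 mm behind the grasp point. The pads swing forward as they close: fully open they stand 13 mm farther back than shut.
Start: joints at [1.107, 0.398, 0.045, 1.537, -0.019, 1.207, -0.051], TCP at [231.928, -607.229, 404.747] pointing down, gripper open.
Joint ranges: [-2.82, 2.82], [-0.49, 2.23], [-1.37, 1.46], [0, 2.46], [-1.36, 4.5], [0.23, 2], [-2.94, 2.94]. Speed limits (rad/s): [2.57, 2.57, 3.14, 3.14, 3.14, 3.14, 3.14].

INTERFACE

Orientations are given as a 3x3 rotation matrix whose columns are the frame's x, y, z axes.
In Python, from plant import * gives the robot as it stands. The module is installed in compiled form; this text tells all that it offers.
- The arm moves only by the shell command python3 -m inch 'ROWS' [FORCE]. ROWS is JSON, one flat list of numbers, 7 for each row, row after row: the turn, a rotation vector about the tool's x, y, z in rad, then the shift along the tool's x, y, z in m, then the closure, from -1 (fully open) to 1 (shut), so that 0 is half open. In form: [wx, wy, wz, x, y, z, hand, wx, wy, wz, x, y, z, hand, ...]. A call has 1 to 12 rows; each row shifts and turns the pose as measured when the row begins, along the tool's axes as they then stand; what a row does not reach is not made up. A row lasts 1/10 s, in which the tool goes at most 50 mm and 8.59 degrees, less where a joint would pass 70% of its speed; a pose out of reach is approached as far as the arm can. A call with a gripper value outside its range is refused whole. The fingers move at their own pace and stop on an object; FORCE is the grip in N (left out, the last holds). Time passes only in rows, so rows that do not move let the fingers close. It gives the time, the measured TCP pose, the force and the opening at its end, in the units of the state.
- get_obs(): the state, without advancing time (a new reading comes with each control period).
- read_camera(name): name is "scene" or "top" or "wrist"; returns the picture (420x560x3 uint8, red, green, blue); there is no depth.
- get_calibration(name): a dict with "intrinsics" (3x3 intrinsics, pixels), "dist" ([k1, k2, p1, p2, k3] as OpenCV has them; the pictures are not rectified), "rvec" (rotation vector, rad) and "tvec" (3), from world to camera coordinates, as OpenCV has them. Camera axes: x right, y down, z forward; pixel columns grow to the right and rows downward; lengths in mm; the calibration is good to about 2 mm. A picture is of the moment at which its call begins: read the wrist's pose just before it. get_calibration takes no time and is no camera call; for the wrist camera it gives the pose at the moment of the call.
- close_job(): hands the job in, once; it reports no verdict.
The state is a dict: "t": time; "joint_pos": joint angles; "joint_velocities": joint speeds; "joint_efforts": joint torques, N m; "ee_pos": TCP position; "orientation": TCP orientation; "force": force on the tool from outside, world axes, zero at the start; "torque": the same for the moment, N m; "gripper_width": finger opening in mm.
Only numpy, scipy, OpenCV 4.12 (cv2) and the standard library are available. Lean on these libraries where they do the work, as an engineer would, in place of code of your own. Each camera call takes 0.05 s, during which the arm holds its last target. There are 200 camera calls.

## Working session

There is one attempt and no reset: what is moved stays moved. The work goes in short steps, Python scripts to look and compute and a shell command to move; the robot and the scene stay as the last step left them, time stands still between calls to the robot, and variables do not carry over. Pictures are saved under pics/ and viewed, about 8 in all and at most 12, crops included, and the job is handed in when it is done.

```bash
mkdir -p pics; python3 - <<'E'
from plant import *
import cv2
for n in ("scene","top"):
    im=read_camera(n); cv2.imwrite(f"pics/{n}0.png",im[:,:,::-1])
    c=get_calibration(n); print(n,{k:__import__('numpy').round(v,4).tolist() for k,v in c.items()})
o=get_obs(); print(o)
E
```

```text
scene {'intrinsics': [[425.3423, 0.0, 278.1069], [0.0, 425.3423, 200.9985], [0.0, 0.0, 1.0]], 'dist': [-0.1127, 0.0, 0.0, 0.0, 0.0], 'rvec': [1.8102, 1.3037, -0.7379], 'tvec': [-45.8111, -149.448, 1442.3729]}
top {'intrinsics': [[406.5732, 0.0, 289.7552], [0.0, 406.5732, 208.8353], [0.0, 0.0, 1.0]], 'dist': [-0.0846, 0.0, 0.0, 0.0, 0.0], 'rvec': [2.1541, -2.154, 0.1268], 'tvec': [-64.7618, 422.0874, 959.5604]}
{'t': 0.1, 'joint_pos': array([ 1.10701461,  0.39911928,  0.04504447,  1.53774147, -0.01870453,
        1.2069335 , -0.05068192]), 'joint_velocities': array([-0.00029559, -0.00239258, -0.0001479 , -0.00264369,  0.00012063,
       -0.00250513, -0.00136559]), 'joint_efforts': array([ 3.42704436e-03, -4.76259470e+01,  1.36998989e+00, -2.54946935e+01,
        1.20193243e-02,  5.04395692e-03, -1.66379601e-05]), 'ee_pos': array([ 231.82902613, -606.9670973 ,  403.77202543]), 'orientation': array([[-9.34158365e-01, -7.47471204e-04,  3.56857943e-01],
       [-3.56858705e-01,  1.61545310e-03, -9.34156976e-01],
       [ 1.21768169e-04, -9.99998416e-01, -1.77583063e-03]]), 'force': array([ 0.43491594,  0.39927905, -0.45208714]), 'torque': array([-0.01111877,  0.02363133,  0.03323426]), 'gripper_width': 85.84762224408004}
```

View pics/top0.png

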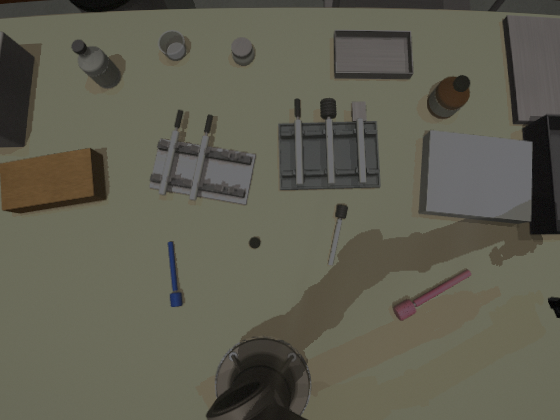

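View pics/scene0.png

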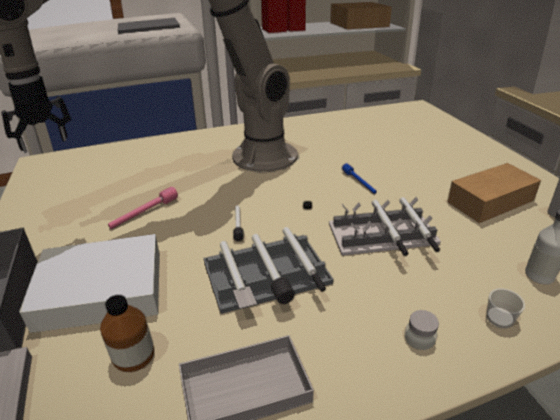

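Top view: the stand is at (330,155). It holds a thin brush (px 298,105), a fat-headed brush (328,105) and the scraper (360,108). The rack is at (203,172), with brushes at 172 and 200, so the empty place is on the right at about (228,175).

Things that could be mistaken for the wide brush:
- thin brush (298,150)
- scraper (360,150)
- small white brush on the counter (338,232)
- blue brush (174,275)
- pink brush (435,295)
- rack brushes (172,150) and (202,155)

I choose (329,145) and will check it in a close crop.

```bash
cat > h.py <<'E'
import numpy as np, cv2
from plant import *
def ray(n,uv,cal=None):
    c=cal or get_calibration(n); R=cv2.Rodrigues(np.array(c["rvec"],float))[0]; t=np.array(c["tvec"],float).ravel()
    p=cv2.undistortPoints(np.array(uv,float).reshape(-1,1,2),np.array(c["intrinsics"]),np.array(c["dist"])).reshape(-1,2)
    d=np.c_[p,np.ones(len(p))]@R
    return -R.T@t,d
def onplane(n,uv,z,cal=None):
    o,d=ray(n,uv,cal); return o+d*((z-o[2])/d[:,2])[:,None]
def proj(n,P,cal=None):
    c=cal or get_calibration(n)
    return cv2.projectPoints(np.array(P,float).reshape(-1,1,3),np.array(c["rvec"],float),np.array(c["tvec"],float),np.array(c["intrinsics"]),np.array(c["dist"]))[0].reshape(-1,2)
E
python3 - <<'E'
from h import *
im=cv2.imread("pics/top0.png")
c=im[85:215,140:390]; c=cv2.convertScaleAbs(c,alpha=1.6)
cv2.imwrite("pics/topcrop.png",cv2.resize(c,None,fx=3.2,fy=3.2,interpolation=cv2.INTER_CUBIC))
hsv=cv2.cvtColor(im,cv2.COLOR_BGR2HSV)
# sample
for p in [(328,140),(298,150),(361,150),(200,175),(172,160),(330,165),(230,190)]: print(p,im[p[1],p[0]],hsv[p[1],p[0]])
g=im.min(2)
m=((g>125)&(hsv[:,:,1]<45)).astype(np.uint8); m[:90]=0;m[215:]=0;m[:,:140]=0;m[:,390:]=0
n,l,s,ce=cv2.connectedComponentsWithStats(m)
for i in range(1,n):
    if s[i,4]<60: continue
    ys,xs=np.nonzero(l==i); r=cv2.minAreaRect(np.c_[xs,ys].astype(np.float32))
    b=cv2.boxPoints(r); 
    e=sorted([(np.linalg.norm(b[k]-b[k-1]),k) for k in range(4)])[:2]
    P=[(b[k]+b[k-1])/2 for _,k in e]
    W=onplane("top",P,45); print(s[i],np.round(P,1).tolist(),W.round(0).tolist(),np.linalg.norm(W[0]-W[1]).round(1),'w',min(r[1]))
E
```

```text
(328, 140) [107 107 106] [ 90   2 107]
(298, 150) [109 107 107] [120   5 109]
(361, 150) [108 107 107] [120   2 108]
(200, 175) [77 80 82] [18 16 82]
(172, 160) [69 73 75] [20 20 75]
(330, 165) [107 106 106] [120   2 107]
(230, 190) [67 69 72] [12 18 72]
```

View pics/topcrop.png

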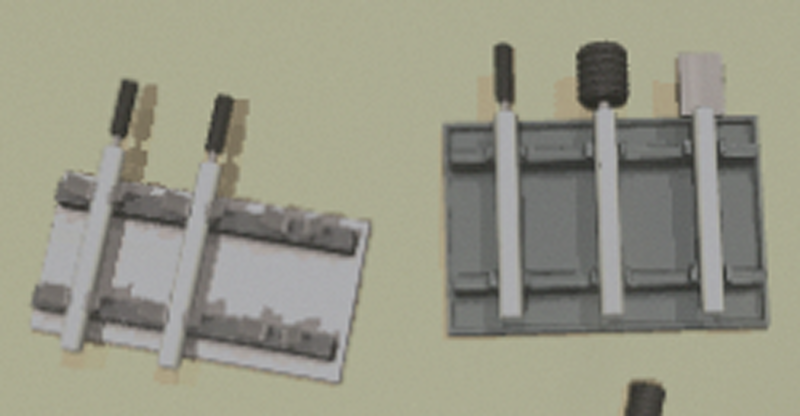

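The crop confirms the choice. The fat round dark head is at crop (602,75), on the middle handle of the stand from (605,107) to (613,313). The empty rack place has clips near crop (300,230) and (275,335).

```bash
python3 - <<'E'
from h import *
im=cv2.imread("pics/top0.png"); hsv=cv2.cvtColor(im,cv2.COLOR_BGR2HSV)
def axis(poly,th,z=45):
    m=np.zeros(im.shape[:2],np.uint8); cv2.fillPoly(m,[np.array(poly)],1)
    m&=((im.min(2)>th)&(hsv[:,:,1]<30)).astype(np.uint8)
    ys,xs=np.nonzero(m); W=onplane("top",np.c_[xs,ys],z)[:,:2]
    c=W.mean(0); d=np.linalg.svd(W-c,full_matrices=False)[2][0]; d*=np.sign(d[0])
    s=(W-c)@d; lo,hi=np.percentile(s,[0.5,99.5]); mid=c+d*(lo+hi)/2
    w=np.percentile((W-c)@np.array([-d[1],d[0]]),[2,98])
    print(len(xs),'mid',mid.round(1),'ang',np.degrees(np.arctan2(d[1],d[0])).round(1),'len',(hi-lo).round(1),'w',(w[1]-w[0]).round(1))
    return mid,d
axis([(292,115),(304,115),(304,186),(292,186)],92)
axis([(322,115),(337,115),(337,186),(322,186)],92)
axis([(355,118),(367,118),(367,186),(355,186)],92)
axis([(168,128),(181,130),(168,197),(157,195)],95)
a=lambda x,y:(int(140+x/3.2),int(85+y/3.2))
a1=[a(100,140),a(126,146),a(88,352),a(58,348)]; a2=[a(197,158),a(222,162),a(186,368),a(155,364)]
for th in (80,92): axis(a1,th); axis(a2,th)
# plate corners
cr=[(52,178),(370,220),(342,382),(30,332)]
W=onplane("top",[(140+x/3.2,85+y/3.2) for x,y in cr],12); print(W.round(0)[:,:2].tolist())
# empty place clips
W=onplane("top",[(140+x/3.2,85+y/3.2) for x,y in [(303,228),(276,332)]],55); print('clips',W.round(0).tolist())
print(get_obs()["ee_pos"])
E
```

```text
343 mid [560.8 -85.9] ang 1.2 len 157.4 w 12.6
346 mid [ 563.3 -162.3] ang 1.1 len 157.5 w 12.7
352 mid [ 566.  -238.4] ang 1.0 len 157.9 w 12.9
399 mid [536.5 234.6] ang -10.6 len 156.9 w 19.5
431 mid [537.2 232.7] ang -10.2 len 160.6 w 17.0
445 mid [523.3 157.8] ang -10.5 len 160.0 w 17.5
382 mid [536.8 233.3] ang -10.4 len 159.1 w 15.6
374 mid [523.2 158.1] ang -10.6 len 157.0 w 16.0
[[599.0, 276.0], [563.0, 21.0], [435.0, 41.0], [475.0, 287.0]]
clips [[546.0, 67.0, 55.0], [467.0, 86.0, 55.0]]
[ 231.82902613 -606.9670973   403.77202543]
```

```bash
python3 -m inch '[0,0.114,0,0,0,0,-1, 0,0.114,0,0,0,0,-1, 0,0.114,0,0,0,0,-1, 0,0,0,-0.028,0,-0.037,-0.2, 0,0,0,-0.028,0,-0.037,-0.2, 0,0,0,-0.028,0,-0.037,-0.2, 0,0,0,-0.028,0,-0.037,-0.2, 0,0,0,-0.028,0,-0.037,-0.2, 0,0,0,-0.028,0,-0.037,-0.2, 0,0,0,-0.028,0,-0.037,-0.2, 0,0,0,-0.028,0,-0.037,-0.2, 0,0,0,-0.028,0,-0.037,-0.2]' 60
```

```text
t: 1.3
ee_pos: [483.7, -266.7, 396.7]
orientation: [[-1.0, -0.011, -0.01], [0.01, 0.005, -1.0], [0.011, -1.0, -0.005]]
force: [0.4, 0.1, 0.1]
gripper_width: 51.0
```

```bash
python3 -m inch '[0.005,0.029,0.011,-0.027,0,-0.034,-0.2, 0,0,0,-0.027,0.015,-0.034,-0.2, 0,0,0,-0.025,0.015,-0.034,-0.2, 0,0,0,0,0.01,0,-0.2,0,0,0,0,0,0,-0.2]'; python3 - <<'E'
from h import *
o=get_obs(); c=get_calibration("wrist"); im=read_camera("wrist")
cv2.imwrite("pics/w1.png",im[:,:,::-1])
import pickle; pickle.dump(c,open("w1.pkl","wb"))
print(o["ee_pos"],o["orientation"].round(4).tolist(), proj("wrist",[[563.3,-162.3,45],[523-14,83,45],[642,-161,45],[484,-164,45]],c).round(0).tolist())
E
```

```text
t: 1.8
ee_pos: [571.6, -153.5, 354.2]
orientation: [[-1.0, 0.001, -0.026], [0.026, 0.004, -1.0], [-0.001, -1.0, -0.004]]
force: [-0.9, -0.5, -0.1]
gripper_width: 51.2
[ 571.64789174 -153.50536519  354.16049904] [[-0.9997, 0.0014, -0.0263], [0.0263, 0.0042, -0.9996], [-0.0013, -1.0, -0.0042]] [[296.0, 213.0], [13.0, 279.0], [292.0, 107.0], [299.0, 302.0]]
```

View pics/w1.png

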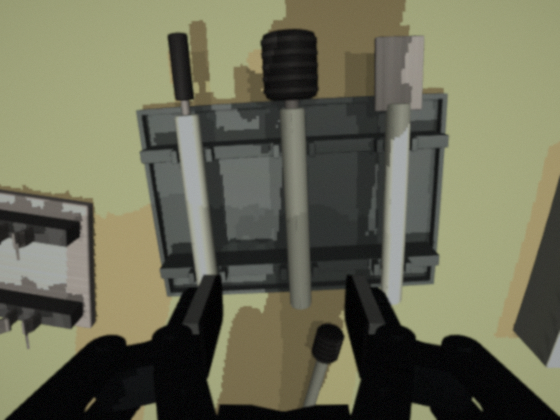

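The wrist view shows the wide brush handle from (292,108) to (300,305). The projection of my estimate gives (292,107) to (299,302), so the two agree. Next: correct the pose, then descend.

```bash
python3 -m inch '[0.004,-0.045,-0.001,0.008,0.02,0.009,-0.2, 0,0,0,0,0.035,0,-0.2, 0,0,0,0,0.035,0,-0.2, 0,0,0,0,0.01,0,-0.2,0,0,0,0,0,0,-0.2]'
```

```text
t: 2.35
ee_pos: [563.1, -169.0, 257.1]
orientation: [[-1.0, 0.009, 0.011], [-0.011, -0.004, -1.0], [-0.009, -1.0, 0.004]]
force: [0.4, 0.1, 0.6]
gripper_width: 51.1
```

```bash
python3 -m inch '[-0.004,-0.008,-0.009,0,0.005,-0.0065,-0.2, 0,0,0,0,0.02,0,-0.2, 0,0,0,0,0,0,-0.2]'
```

```text
t: 2.65
ee_pos: [564.7, -163.6, 236.2]
orientation: [[-1.0, 0.007, 0.017], [-0.017, -0.002, -1.0], [-0.006, -1.0, 0.002]]
force: [-0.4, 0.2, 0.2]
gripper_width: 51.3
```

```bash
python3 -m inch '[0,0,-0.007,0.001,0.018,-0.0015,-0.2, 0,0,0,0,0.014,0,-0.2, 0,0,0,0,0.005,0,-0.2, 0,0,0,0,0,0,-0.2,0,0,0,0,0,0,-0.2]'
```

```text
t: 3.15
ee_pos: [566.1, -161.7, 200.9]
orientation: [[-1.0, 0.006, 0.018], [-0.018, -0.003, -1.0], [-0.006, -1.0, 0.003]]
force: [-0.9, -0.7, 0.5]
gripper_width: 51.3
```

```bash
python3 -m inch '[0,0,0,0,0.001,0,0.3, 0,0,0,0,0,0,1, 0,0,0,0,0,0,1, 0,0,0,0,0,0,1, 0,0,0,0,0,0,1, 0,0,0,0,0,0,1, 0,0,0,0,0,0,1]' 70
```

```text
t: 3.85
ee_pos: [566.6, -162.0, 201.2]
orientation: [[-1.0, 0.008, 0.017], [-0.017, -0.004, -1.0], [-0.008, -1.0, 0.004]]
force: [-0.2, 0.0, -0.8]
gripper_width: 15.6
```

```bash
python3 -m inch '[0,0,0,0,-0.02,0,1, 0,0,0,0,-0.04,0,1, 0,0,0,0,-0.045,0,1, 0,0,0,0,-0.04,0,1, 0,0,0,0.01,-0.01,-0.03,1, 0,0.1,0,0.02,0,-0.045,1, 0,0.1,0,0.02,0,-0.045,1, 0,0,-0.007,0.01,0,-0.03,1, 0,0,0,0,0,0,1, 0,0,0,0,0,0,1]'; python3 - <<'E'
from h import *
o=get_obs(); c=get_calibration("wrist"); im=read_camera("wrist")
cv2.imwrite("pics/w2.png",im[:,:,::-1])
import pickle; pickle.dump(c,open("w2.pkl","wb"))
print(o["ee_pos"],o["orientation"].round(4).tolist(),o["gripper_width"],o["force"])
d=np.array([np.cos(np.radians(-10.5)),np.sin(np.radians(-10.5)),0])
s=np.array([509.4,83.3,45])
print(proj("wrist",[s,s+42*d,s-42*d,[523.2,158,45]],c).round(0).tolist())
E
```

```text
t: 4.85
ee_pos: [511.9, -5.2, 361.9]
orientation: [[-0.981, 0.003, -0.193], [0.193, -0.002, -0.981], [-0.003, -1.0, 0.002]]
force: [-0.0, -1.4, -0.5]
gripper_width: 15.6
[511.91010662  -5.20758331 361.92472509] [[-0.9812, 0.0027, -0.193], [0.193, -0.0024, -0.9812], [-0.0031, -1.0, 0.0019]] 15.62830698377371 [-0.01362442 -1.39777026 -0.47637036]
[[174.0, 224.0], [169.0, 173.0], [180.0, 271.0], [84.0, 225.0]]
```

View pics/w2.png

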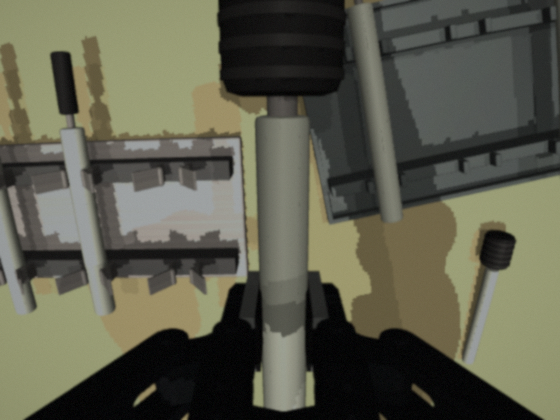

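The brush is held straight: handle from (282,118) to (283,405), head in front. The free place's jaws are at about (148,178)/(187,175) and (160,282)/(198,278). I'll enlarge that part and check the handle pitch.

```bash
python3 - <<'E'
from h import *
import pickle
c=pickle.load(open("w2.pkl","rb")); im=cv2.imread("pics/w2.png")
cr=cv2.convertScaleAbs(im[125:320,60:260],alpha=1.8)
cv2.imwrite("pics/w2c.png",cv2.resize(cr,None,fx=3,fy=3,interpolation=cv2.INTER_CUBIC))
o=get_obs(); R=o["orientation"]; p=o["ee_pos"]; g=p+155*R[:,1]; h=-R[:,0]
for off in (-4.5,0):
  m=g+off*h; print('held',off,proj("wrist",[m-80*h,m,m+80*h,m+86*h],c).round(0).tolist(), m.round(1))
a=np.radians(-10.5); d=np.array([np.cos(a),np.sin(a),0]); q=np.array([-d[1],d[0],0]); s=np.array([509.4,83.3,45])
for z,w in ((26,21),(8,5.75)):
  for e in (42,-42):
    print(z,e,proj("wrist",[s+e*d+q*k*w+[0,0,z] for k in (1,-1)],c).round(0).tolist())
E
```

```text
held -4.5 [[281.0, 470.0], [281.0, 327.0], [280.0, 111.0], [280.0, 91.0]] [508.   -4.4 206.9]
held 0 [[281.0, 464.0], [281.0, 317.0], [280.0, 96.0], [280.0, 76.0]] [512.4  -5.3 206.9]
26 42 [[130.0, 181.0], [188.0, 180.0]]
26 -42 [[145.0, 286.0], [198.0, 286.0]]
8 42 [[158.0, 175.0], [174.0, 175.0]]
8 -42 [[170.0, 276.0], [184.0, 276.0]]
```

View pics/w2c.png

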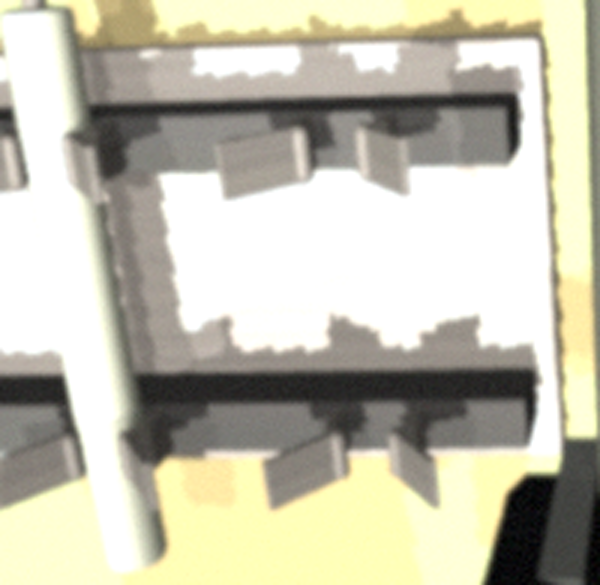

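```bash
python3 - <<'E'
from h import *
import pickle
o=get_obs(); c=get_calibration("wrist"); im=read_camera("wrist"); c2=get_calibration("wrist")
print('drift',np.abs(np.array(c["tvec"])-np.array(c2["tvec"])).max().round(2),o["ee_pos"].round(1))
im=im[:,:,::-1].copy(); cv2.imwrite("pics/w3.png",im); pickle.dump(c2,open("w3.pkl","wb"))
# handle axis by row edge profiles (gray gradient), rack neighbour brush and stand thin brush
g=cv2.GaussianBlur(im,(3,3),0).max(2).astype(int)
for r in (150,200,225,240,290): print('rack row',r,g[r,60:125].tolist() if r in(225,) else '')
print('stand row 110',g[110,345:410].tolist())
print('pred rack', proj("wrist",[[523.2+t*.983,158-t*.182,45] for t in (-60,0,60)],c2).round(1).tolist())
print('pred stand thin', proj("wrist",[[560.8+t,-85.9+t*.02,45] for t in (-70,-20,0,30)],c2).round(1).tolist())
# top: rack handle profiles
t=cv2.imread("pics/top0.png").max(2).astype(int)
for r in (135,165,172,180): print('top',r,150,t[r,155:215].tolist())
E
```

```text
drift 0.24 [512.   -5.  361.9]
rack row 150 
rack row 200 
rack row 225 [158, 157, 157, 158, 158, 158, 158, 158, 158, 159, 159, 158, 158, 159, 159, 156, 153, 151, 153, 156, 158, 159, 159, 159, 159, 159, 159, 159, 159, 158, 158, 155, 151, 143, 133, 121, 107, 92, 79, 72, 77, 87, 89, 82, 75, 73, 73, 75, 80, 87, 92, 93, 93, 93, 93, 93, 93, 93, 96, 105, 121, 139, 153, 159, 160]
rack row 240 
rack row 290 
stand row 110 [44, 44, 45, 44, 43, 44, 44, 45, 45, 45, 45, 44, 43, 41, 39, 39, 41, 46, 50, 53, 58, 66, 75, 82, 89, 95, 101, 106, 111, 115, 120, 124, 128, 130, 130, 129, 128, 126, 123, 121, 117, 111, 104, 92, 78, 66, 60, 58, 58, 57, 57, 57, 57, 57, 57, 57, 57, 57, 57, 57, 57, 57, 57, 58, 60]
pred rack [[95.8, 290.8], [83.2, 226.0], [70.2, 153.0]]
pred stand thin [[387.7, 206.9], [378.9, 144.9], [375.0, 118.4], [368.7, 76.9]]
top 135 150 [108, 108, 107, 109, 108, 108, 108, 108, 108, 108, 107, 108, 108, 107, 106, 104, 103, 107, 109, 110, 109, 107, 94, 74, 80, 80, 77, 78, 78, 79, 77, 104, 108, 108, 107, 108, 108, 108, 108, 106, 108, 108, 107, 108, 107, 108, 107, 105, 105, 106, 100, 93, 83, 1
[... 199 characters left out ...]
8, 109, 108, 109, 109, 109, 109, 109, 106, 102, 109, 110, 109, 108, 103, 86, 64, 72, 75, 75, 90, 107, 110, 109, 109, 109, 109, 110]
top 172 150 [106, 106, 109, 111, 109, 109, 109, 103, 105, 109, 109, 110, 108, 100, 81, 63, 72, 76, 76, 75, 105, 108, 109, 110, 109, 109, 110, 110, 109, 109, 110, 110, 110, 110, 109, 110, 108, 109, 108, 102, 108, 109, 110, 110, 106, 96, 74, 67, 75, 75, 83, 100, 110, 109, 109, 109, 108, 110, 109, 109]
top 180 150 [59, 61, 65, 64, 69, 72, 86, 104, 109, 110, 103, 97, 78, 71, 72, 78, 57, 51, 56, 55, 62, 67, 66, 67, 66, 71, 70, 69, 70, 73, 72, 72, 71, 72, 74, 75, 85, 101, 108, 109, 109, 109, 107, 101, 78, 63, 76, 75, 75, 78, 83, 85, 84, 84, 83, 95, 110, 109, 109, 109]
```

```bash
python3 -m inch '[0,-0.005,0,0.005,0,-0.026,1, 0,-0.005,0,0.005,0.015,-0.03,1, 0,0,0,0.004,0.025,-0.025,1, 0,0,0,0,0.025,0,1, 0,0,0,0,0.012,0,1, 0,0,0,0,0,0,1,0,0,0,0,0,0,1]'; python3 - <<'E'
from h import *
import pickle
o=get_obs(); c=get_calibration("wrist"); im=read_camera("wrist")
cv2.imwrite("pics/w4.png",cv2.convertScaleAbs(im[:,:,::-1],alpha=1.6))
pickle.dump(c,open("w4.pkl","wb"))
R=o["orientation"];print(o["ee_pos"].round(1),R.round(4).tolist(),o["gripper_width"],o["force"].round(1))
s=np.array([508.9,80.4,45]);a=np.radians(-10.5); d=np.array([np.cos(a),np.sin(a),0]); q=np.array([-d[1],d[0],0])
m=o["ee_pos"]+155*R[:,1]+5*R[:,0]; print('mid',m.round(1),'rel',[(m-s)@d,(m-s)@q])
for e in (42,-42): print(e,proj("wrist",[s+e*d+q*k*21+[0,0,26] for k in (1,-1)],c).round(0).tolist())
E
```

```text
t: 5.65
ee_pos: [519.1, 67.3, 282.5]
orientation: [[-0.979, 0.006, -0.205], [0.205, -0.005, -0.979], [-0.007, -1.0, 0.004]]
force: [-0.3, 1.0, -0.6]
gripper_width: 15.7
[519.1  67.3 282.5] [[-0.9787, 0.0062, -0.2051], [0.2051, -0.0052, -0.9787], [-0.0071, -1.0, 0.0038]] 15.689711113508773 [-0.3  1.  -0.6]
mid [515.1  67.5 127.4] rel [np.float64(8.478703432464336), np.float64(-11.566896614831109)]
42 [[214.0, 205.0], [299.0, 203.0]]
-42 [[227.0, 346.0], [300.0, 345.0]]
```

View pics/w4.png

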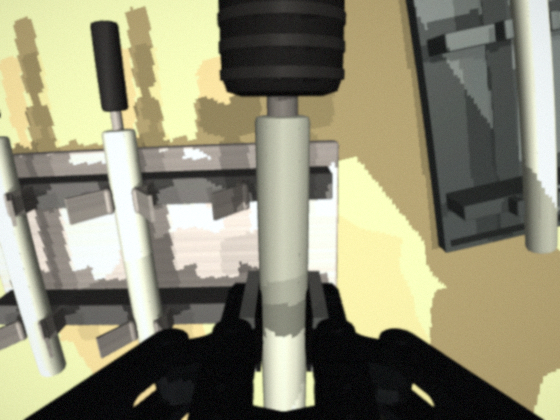

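The wrist view shows the front clip's left jaw at (212,205). The refined seat predicts (214,205), so they agree. The brush is 11.6 mm to the side and 8.5 mm along, so I'll move it over and look again from lower.

```bash
python3 -m inch '[-0.004,-0.023,-0.007,0.0075,0,-0.012,1, 0,0,0,0,0,0,1, 0,0,0,0,0,0,1]'; cat > chk.py <<'E'
from h import *
import pickle,sys
o=get_obs(); c=get_calibration("wrist"); im=read_camera("wrist")
cv2.imwrite("pics/%s.png"%sys.argv[1],cv2.convertScaleAbs(im[:,:,::-1],alpha=1.6))
R=o["orientation"];print(o["ee_pos"].round(1),R.round(4).tolist(),o["gripper_width"],o["force"].round(1))
s=np.array([508.9,80.4,45]);a=np.radians(-10.5); d=np.array([np.cos(a),np.sin(a),0]); q=np.array([-d[1],d[0],0])
m=o["ee_pos"]+155*R[:,1]+5*R[:,0]; print('mid',m.round(1),'rel',((m-s)@d).round(1),((m-s)@q).round(1),'ang',np.degrees(np.arctan2(-R[1,0],-R[0,0])).round(2))
for e in (42,-42): print(e,proj("wrist",[s+e*d+q*k*21+[0,0,26] for k in (1,-1)],c).round(0).tolist())
E
python3 chk.py w5
```

```text
t: 6.0
ee_pos: [515.0, 80.6, 285.1]
orientation: [[-0.983, 0.005, -0.183], [0.183, 0.001, -0.983], [-0.004, -1.0, -0.002]]
force: [-0.1, -0.1, -1.5]
gripper_width: 16.0
[515.   80.6 285.1] [[-0.9831, 0.0047, -0.1832], [0.1832, 0.001, -0.9831], [-0.0045, -1.0, -0.0018]] 15.981698517878854 [-0.1 -0.1 -1.5]
mid [510.8  81.7 130.1] rel 1.6 1.6 ang -10.55
42 [[243.0, 189.0], [327.0, 188.0]]
-42 [[248.0, 332.0], [322.0, 332.0]]
```

View pics/w5.png

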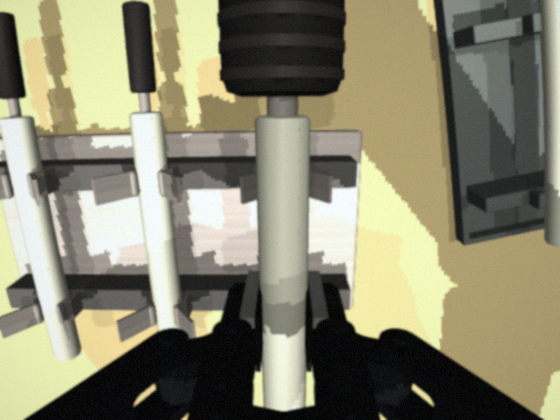

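Outer jaw edges are at (240,190) and (332,190), so their middle is 286 against the handle's 282. That is about 2 mm, matching the computed 1.6 mm. Correct it and go down to just above the mouth.

```bash
python3 -m inch '[0,0,-0.004,0.0005,0.01,0.0017,1, 0,0,0,0,0.015,0,1, 0,0,0,0,0.013,0,1, 0,0,0,0,0.005,0,1,0,0,0,0,0,0,1,0,0,0,0,0,0,1]'; python3 chk.py w6
```

```text
t: 6.65
ee_pos: [514.2, 78.8, 239.4]
orientation: [[-0.983, 0.001, -0.183], [0.183, 0.002, -0.983], [-0.0, -1.0, -0.002]]
force: [0.4, 0.2, 0.0]
gripper_width: 15.9
[514.2  78.8 239.4] [[-0.983, 0.0008, -0.1834], [0.1834, 0.0017, -0.983], [-0.0005, -1.0, -0.0019]] 15.915599765539389 [0.4 0.2 0. ]
mid [509.4  79.9  84.4] rel 0.5 -0.4 ang -10.57
42 [[225.0, 215.0], [335.0, 215.0]]
-42 [[235.0, 389.0], [327.0, 389.0]]
```

```bash
python3 -m inch '[0,0,0,0,0.008,0,1, 0,0,0,0,0.008,0,1, 0,0,0,0,0.006,0,1]'; python3 -m inch '[0,0,0,0,0.006,0,1, 0,0,0,0,0.005,0,1, 0,0,0,0,0.004,0,1]' 100
```

```text
t: 7.0
ee_pos: [515.2, 79.0, 217.7]
orientation: [[-0.983, 0.005, -0.184], [0.184, 0.002, -0.983], [-0.005, -1.0, -0.003]]
force: [0.1, -0.1, 0.3]
gripper_width: 15.7
t: 7.3
ee_pos: [517.5, 79.2, 204.6]
orientation: [[-0.983, 0.01, -0.184], [0.184, 0.002, -0.983], [-0.01, -1.0, -0.004]]
force: [-0.2, -1.5, 1.1]
gripper_width: 14.8
```

```bash
python3 -m inch '[0,0,-0.009,0,0.004,0,1, 0,0,0,0,0.004,0,1]';  python3 -m inch '[0,0,0,0,0.004,0,1, 0,0,0,0,0,0,1]'
```

```text
t: 7.5
ee_pos: [518.3, 79.3, 200.2]
orientation: [[-0.983, -0.001, -0.184], [0.184, 0.002, -0.983], [0.001, -1.0, -0.001]]
force: [-19.6, -2.9, 66.7]
gripper_width: 15.2
t: 7.7
ee_pos: [518.4, 79.6, 201.4]
orientation: [[-0.983, -0.003, -0.184], [0.184, -0.001, -0.983], [0.003, -1.0, 0.002]]
force: [0.0, -0.4, -5.5]
gripper_width: 14.9
```

Contact reached 66.7 N on the rails at TCP z 200.2, the height at which the handle is home. Release, rise a little and look.

```bash
python3 -m inch '[0,0,0,0,0,0,0.4, 0,0,0,0,0,0,-0.1, 0,0,0,0,0,0,-0.2, 0,0,0,0,0,0,-0.2, 0,0,0,0,0,0,-0.2, 0,0,0,0,-0.01,0,-0.2, 0,0,0,0,-0.03,0,-0.2, 0,0,0,0,-0.04,0,-0.2, 0,0,0,0,-0.04,0,-0.2, 0,0,0,0,-0.03,0,-0.2, 0,0,0,0,0,0,-0.2]'; python3 - <<'E'
from h import *
a=read_camera("wrist"); b=read_camera("scene"); c=get_calibration("wrist")
a=cv2.convertScaleAbs(a[:,:,::-1],alpha=1.5); b=cv2.convertScaleAbs(b[170:310,300:480,::-1],alpha=1.5)
cv2.imwrite("pics/f.png",np.hstack([cv2.resize(a,(450,338)),cv2.resize(b,(350,338),interpolation=cv2.INTER_CUBIC)]))
cv2.imwrite("pics/f_w.png",a)
cv2.imwrite("pics/f_top.png",read_camera("top")[:,:,::-1])
s=np.array([508.9,80.4,45]);an=np.radians(-10.5); d=np.array([np.cos(an),np.sin(an),0])
print(proj("wrist",[s-80*d,s,s+80*d],c).round(0).tolist())
E
```

```text
t: 8.8
ee_pos: [518.6, 80.2, 356.7]
orientation: [[-0.983, -0.007, -0.183], [0.183, 0.001, -0.983], [0.007, -1.0, 0.001]]
force: [1.3, 0.2, -0.4]
gripper_width: 51.4
[[282.0, 299.0], [282.0, 208.0], [282.0, 99.0]]
```

View pics/f.png

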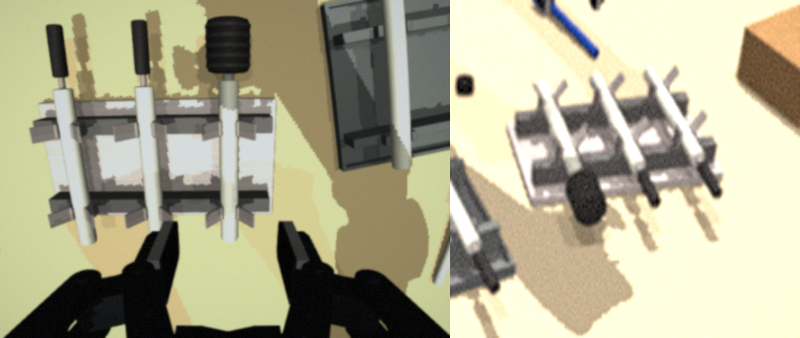

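The brush lies in the empty place, with its handle at (230,82)–(230,240) between the jaws in the left panel. Now I'll check its height: overlay the handle axis at z=45 in the scene view, using the ends seen by the wrist camera.

```bash
python3 - <<'E'
from h import *
f=560/450
c=get_calibration("wrist")
b=cv2.convertScaleAbs(cv2.imread("pics/scene0.png"),alpha=1)  # same scene frame for calibration check
n=read_camera("scene")[:,:,::-1].copy()
K=5; crop=(slice(190,270),slice(325,445))
def draw(img):
    return cv2.resize(cv2.convertScaleAbs(img[crop],alpha=1.4),None,fx=K,fy=K,interpolation=cv2.INTER_CUBIC)
v=draw(n)
for (x0,y0,x1,y1) in ((230*f,82*f,230*f,240*f),(65*f,89*f,89*f,243*f)):
    W=onplane("wrist",[(x0,y0),(x1,y1)],45,c); print(W.round(1).tolist(),'len',np.linalg.norm(W[0]-W[1]).round(1))
    for z,col in ((45,(0,0,255)),(55,(255,0,0))):
        # same wrist ray pair at that height
        P=onplane("wrist",[(x0,y0),(x1,y1)],z,c); p=(proj("scene",P)-[325,190])*K+K/2
        cv2.line(v,tuple(p[0].astype(int).tolist()),tuple(p[1].astype(int).tolist()),col,1)
cv2.imwrite("pics/f2.png",v)
E
```

```text
[[583.8, 62.9, 45.0], [429.2, 91.4, 45.0]] len 157.2
[[606.8, 208.2, 45.0], [451.9, 238.9, 45.0]] len 157.9
```

View pics/f2.png

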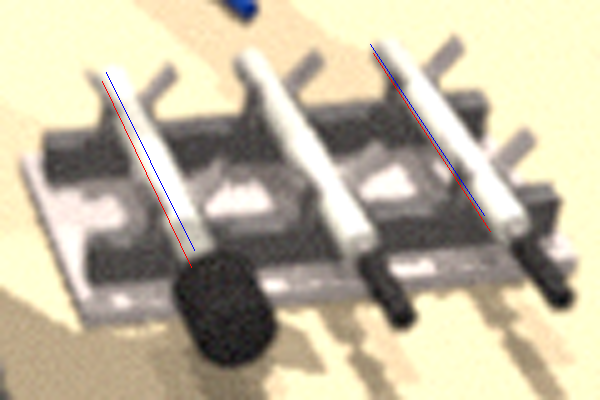

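The three handles have evenly changing slopes in this view (0.49, 0.61, 0.72), and the overlay offsets show no extra height for the wide brush. So it is level and as deep as its neighbours. Handing in.

```bash
python3 -c "
from plant import *
o=get_obs(); print(o['t'],o['force'],o['gripper_width']); print(close_job())"
```

```text
9.0 [ 0.01879692 -1.19677628 -0.37263058] 50.70273301460555
the job is handed in; nothing more can be done
None
```

I took the wide-headed brush from the middle of the draining stand and pushed it straight down into the rack's empty end place. I then let go, raised the hand clear and handed in at 9.0 s. The system gives no verdict.

**Checks that agreed:**
- **Depth:** the push stopped hard on the rails, with a 67 N peak in the wrist force. The tool was then at z 200–201 mm, the same height as when it gripped the brush on the stand.
- **Level:** the last pictures show the brush lying between the jaws of both clips, parallel to its neighbours and no higher.
- **Clear:** the hand is open about 150 mm above the rack, with about 1 N on the tool. The tool stayed clear of the thin brush and scraper by the plan, but I did not measure their positions again at the end.

**Checks that disagreed or are less certain:**
- **Camera offsets:** the first estimate of the rack from the top camera was about 3 mm off sideways, because the white plate got into the handle mask. I corrected it from the wrist view of the clip jaws. In the final overlay, the wrist and scene cameras also differed by about 2–4 pixels.
- **Final position:** the brush sits roughly 4 mm along from the seat, where 20 mm is allowed. The rough final sideways reading gave about 2–4 mm, where 5 mm is allowed, though the handle looked centred between the jaws.
- **Gripper reading:** it showed 15–16 mm on the 18 mm handle, and I found no cause.

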